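# Angle the spare rail past the lamp post into its bay

### The arm

A 7-joint arm with a two-finger parallel gripper is mounted at the origin on the work surface. World frame = base frame: x ahead of the robot, y to its left, z up, the work surface at z = 0. Lengths are in m, angles in rad, forces in N, time in s.
With the tool pointing down it reaches from about 0.4 to 0.925 m from the base axis. Payload 5.6 kg.
Tool frame: the origin (TCP) lies on the centre line of the jaws, within the pads' length; the fingertips stand 22 mm ahead of it and the grasp point (between the pads) lies 3 mm ahead of it; y points along the fingers, x is the direction in which the jaws open and shut, and the axes are right-handed (so a half turn about y gives the same grasp; the last joint's range is limited). The gripper opens to 85 mm and grips with 20 to 120 N. Pads are 22 mm wide; open, the fingers measure 114 mm over their backs; the gripper's body (76 mm by 85 mm) begins 54 mm behind the grasp point. The pads swing forward as they close: fully open they stand 13 mm farther back than shut.
Start: joints at [1.196, 0.468, -0.012, 1.603, 0.006, 1.071, -0.056], TCP at [0.212, -0.615, 0.253] pointing down, gripper open.
Joint ranges: [-2.53, 2.53], [-0.31, 2.02], [-1.57, 1.55], [0.28, 2.44], [-1.29, 4.43], [0.15, 1.84], [-2.92, 2.92]. Speed limits (rad/s): [2.57, 2.57, 3.14, 3.14, 3.14, 3.14, 3.14].

### API

Orientations are given as a rotation vector (axis times angle).
In Python, from cell import arm gives the robot as it stands. The module is installed in compiled form; this text tells all that it offers.
- The arm moves only by the tool move_arm, never from a script. Its argument "motion" is a list of rows, each a list of 3 entries, a list of its own where there are three numbers: the shift along the tool's x, y, z in mm, then the turn about the tool's y in rad, then the finger opening in mm, from 0 to 85.4. A call has 1 to 8 rows; each row shifts and turns the commanded pose from where the row before left it, along the tool's axes as they then stand; what a row does not reach is not made up. A row lasts 1/12 s, in which the tool goes at most 41.7 mm and 7.16 degrees, less where a joint would pass 70% of its speed; a pose out of reach is approached as far as the arm can. A call with a gripper value outside its range is refused whole. The fingers move at their own pace and stop on an object; "grip_force" is the grip in N (left out, the last holds). Time passes only in rows, so rows that do not move let the fingers close. It gives the time, the measured TCP pose, the force and the opening at its end, in the units of the state.
- arm.get_obs(): the state, without advancing time (a new reading comes with each control period).
- arm.camera(name): name is "scene" or "top" or "wrist"; returns (picture, depth): 400x640x3 uint8, red, green, blue; 400x640 float32, m along the optical axis (not along the pixel's ray), 0 where there is no reading.
- arm.camera_model(name): a dict with "mtx" (3x3 intrinsics, pixels), "rvec" (rotation vector, rad) and "tvec" (3), from world to camera coordinates, as OpenCV has them. Camera axes: x right, y down, z forward; pixel columns grow to the right and rows downward; lengths in m; the calibration is good to about 2 mm. A picture is of the moment at which its call begins: read the wrist's pose just before it. camera_model takes no time and is no camera call; for the wrist camera it gives the pose at the moment of the call.
- arm.sign_off(): hands the job in, once; it reports no verdict.
Trained networks look in the newest picture that a camera, given by its name, has taken for a name from the list of things; names that differ only in an ending like _2 or _b are one class to them, and where a whole thing is asked for, a point or a joint stands for the part that bears it (a point fixed in the world has none). Each returns a list of dicts, best first, with "p" (0 to 1); they miss things now and then, are a little off and sometimes report something else, mostly with a low value. They report only what shows in the picture. A call takes as long as a camera call. They do not tell look-alikes from the thing itself.
- arm.find_in(name, camera): "at" ([x, y, z] in m, in the coordinates of the camera as it stood for that picture, good to about 4 mm: the middle of the surface that is visible of it).
The state is a dict: "t": time; "qpos": joint angles; "qd": joint speeds; "tau": joint torques, N m; "tcp_pos": TCP position; "orientation": TCP orientation; "wrist_force": force on the tool from outside, world axes, zero at the start; "torque": the same for the moment, N m; "gripper_width": finger opening in m.
Only numpy, scipy, OpenCV 4.12 (cv2) and the standard library are available. Lean on these libraries where they do the work, as an engineer would, in place of code of your own. Each camera call takes 0.05 s, during which the arm holds its last target. There are 200 camera calls.

### The job

The spare aluminium rail lies on the bench in front of its low three-walled plywood storage bay, and the steel lamp post standing in the bay's mouth leaves too little room to shove it straight in. Push the rail along the bench with the fingertips, one end and then the other, so that one end goes in behind the post first, and finish with the rail lying flat against the bay's long back wall all along. Only push it: never take it between the fingers, lift it or tip it, and leave the jar, the screwdriver and the dish where they are.

Things in the scene. Friction and masses are not known exactly. Their poses are not given: they have to be found in the camera images.
- rail: loose straight aluminium profile rail with black end caps, 260 mm long, 30 mm wide, 30 mm high, about 0.25 to 0.5 kg, lying on the bench. Origin at the centre of its underside; its y axis runs along its length, x across, z up. At the start its y axis points roughly along the bay's y axis (within about 12 degrees) and it lies on the robot's side of the bay's mouth. It slides and turns freely under a push of a few newtons
- rail_end_a (a point): centre of the rail's end face at its +y end, 15 mm above its underside, 130 mm from its middle
- rail_end_b (a point): centre of the rail's end face at its -y end, 15 mm above its underside, 130 mm from its middle
- bay: fixed plywood bay without a floor (the bench is its floor): three straight walls 12 mm thick and 30 mm high. Origin on the bench at the middle of the open mouth, on the robot's side; x points into the bay, away from the robot, y along the mouth. Inner face of the long back wall at x = +100 mm; inner faces of the two end walls at y = +160 and -160 mm, the end walls running from x = 0 (the mouth) to the back wall. The bay may stand turned by up to 7 degrees
- post: fixed upright round steel lamp post, 24 mm in diameter, 42 mm high, standing in the bay's mouth about 75 to 90 mm to one side (either side) of its middle, so about 88 mm is free between it and the back wall. Origin at the centre of its foot. The foot's flat rosette, 44 mm across, is under 1 mm high and does not hinder anything
- blank: flat blanked-off post socket, 44 mm across, under 1 mm high, flush with the bench in the mouth on the other side; hinders nothing. Origin at its centre
- jar: amber jar, 56 mm in diameter, 75 mm high, a bystander beside the bay's +y end. Origin at the centre of its underside
- driver: screwdriver lying beside the bay's -y end, a bystander, 200 mm long and 26 mm high with a black handle. Origin under its middle, x along its length
- dish: small white bowl, 70 mm in diameter, 30 mm high, a bystander behind the back wall. Origin at the centre of its underside
Mind the look-alikes: they are no part of the job. Of the things like the post, leave any that is pink, purple or yellow; of the rest the smaller one is meant.

How it is judged:
By the outcome, as a careful person would: the job done as asked, in the order asked, and still so for the second after the job is handed in, with the robot touching nothing.
It also fails if it takes over 58 s, if anything falls off the work surface, if the arm or the gripper's body presses on something with over 40 N, if the wrist force passes 120 N, or if a joint passes its speed limit or range.

## Working session

There is one attempt and no reset: what is moved stays moved. The work goes in short steps, Python scripts to look and compute and a tool call to move; the robot and the scene stay as the last step left them, time stands still between calls to the robot, and variables do not carry over. Pictures are saved under pics/ and viewed, about 8 in all and at most 12, crops included, and the job is handed in when it is done.

Besides the shell and the picture viewer there is one more tool, called as name(argument=value, ...) on one line, values as JSON. move_arm: Moves the arm, as the interface text tells. Its arguments: {"type":"object","properties":{"motion":{"type":"array","items":{"type":"array"}},"grip_force":{"type":"number"}},"required":["motion"]}

```bash
mkdir -p pics; cat > h.py <<'E'
import numpy as np, cv2
from cell import arm
def cam(n):
    m=arm.camera_model(n); R,_=cv2.Rodrigues(np.array(m["rvec"],float)); return np.array(m["mtx"]),R,np.array(m["tvec"],float).ravel()
def c2w(n,p):
    K,R,t=cam(n); return R.T@(np.array(p)-t)
def pix(n,p):
    K,R,t=cam(n); q=K@(R@np.array(p)+t); return q[:2]/q[2]
def pw(n,u,v,z):
    K,R,t=cam(n); d=R.T@np.linalg.solve(K,[u,v,1]); o=-R.T@t; return o+d*(z-o[2])/d[2]
E
python3 - <<'E'
from h import *
np.set_printoptions(precision=3,suppress=True)
o=arm.get_obs(); print(o["t"],o["tcp_pos"],o["orientation"],o["wrist_force"])
R,_=cv2.Rodrigues(np.array(o["orientation"])); print(R)
for n in ["top","scene"]:
    im,d=arm.camera(n); cv2.imwrite(f"pics/{n}0.png",im[:,:,::-1])
    for k in ["rail","rail_end_a","bay","post","blank","jar","driver","dish"]:
        for r in arm.find_in(k,n)[:4]:
            w=c2w(n,r["at"]); print(n,k,round(r["p"],2),w,pix(n,w).round())
E
```

```text
0.0 [ 0.211 -0.614  0.252] [-1.347  0.963 -0.96 ] [ 0.465  0.325 -0.225]
[[ 0.326 -0.001  0.945]
 [-0.945  0.002  0.326]
 [-0.002 -1.    -0.   ]]
top rail 0.75 [0.497 0.015 0.028] [308. 241.]
top rail_end_a 0.75 [0.496 0.012 0.03 ] [309. 241.]
top bay 0.86 [ 0.678 -0.007  0.027] [316. 158.]
top bay 0.52 [ 0.581 -0.082 -0.001] [350. 202.]
top post 0.86 [ 0.39  -0.001 -0.001] [316. 289.]
top post 0.8 [ 0.415  0.126 -0.002] [258. 279.]
top post 0.69 [ 0.576  0.073 -0.002] [281. 206.]
top post 0.64 [0.545 0.213 0.002] [218. 221.]
top blank 0.71 [ 0.579 -0.085 -0.003] [351. 202.]
top jar 0.92 [0.643 0.248 0.069] [194. 174.]
top driver 0.55 [ 0.638 -0.311  0.023] [455. 173.]
top dish 0.71 [0.499 0.013 0.027] [309. 240.]
top dish 0.59 [ 0.784 -0.014  0.017] [317. 111.]
scene rail 0.71 [ 0.511 -0.005  0.026] [292. 172.]
scene rail_end_a 0.6 [ 0.507 -0.006  0.028] [291. 171.]
scene bay 0.92 [ 0.682 -0.042  0.032] [337. 215.]
scene bay 0.62 [ 0.51  -0.007  0.028] [291. 171.]
scene post 0.8 [0.787 0.145 0.011] [416. 195.]
scene post 0.66 [0.421 0.123 0.018] [298. 132.]
scene post 0.6 [0.557 0.21  0.018] [356. 137.]
scene post 0.59 [0.577 0.065 0.013] [329. 172.]
scene blank 0.72 [ 0.576 -0.088  0.004] [290. 211.]
scene jar 0.75 [0.652 0.237 0.049] [392. 139.]
scene driver 0.94 [ 0.649 -0.321  0.023] [238. 298.]
scene dish 0.76 [ 0.784 -0.002  0.021] [383. 231.]
```

```bash
python3 - <<'E'
import cv2
a=cv2.imread("pics/top0.png")[80:320,160:480]
cv2.imwrite("pics/topc.png",cv2.resize(a,None,fx=2.5,fy=2.5,interpolation=cv2.INTER_CUBIC))
E
```

```text
(no output)
```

View pics/topc.png

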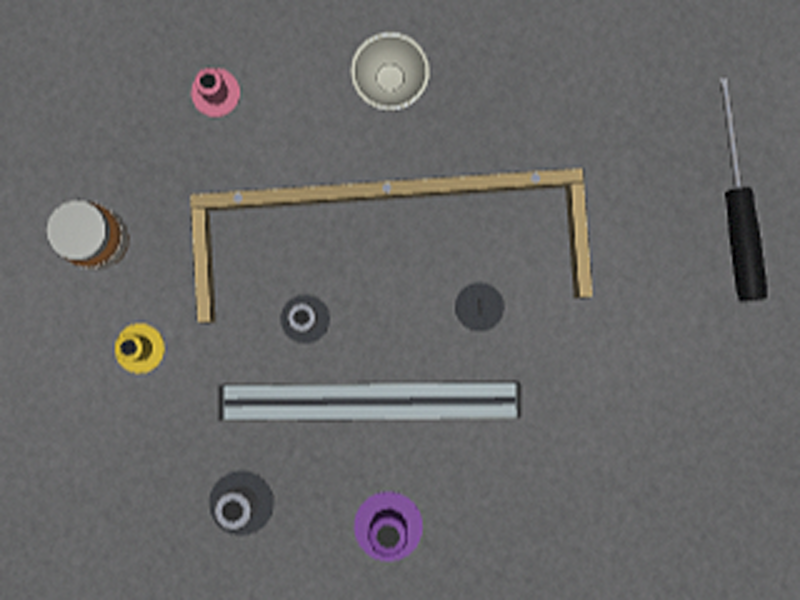

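View pics/scene0.png

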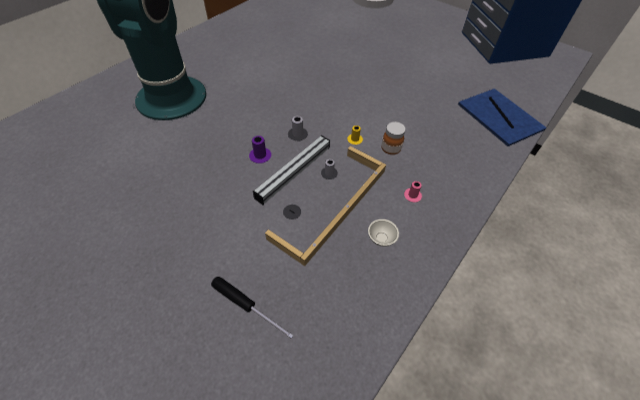

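Pictures 1–2 (top crop, scene). The rail is at crop (370,401) and the bay opens toward the robot.

The post candidates in the top crop are:
- Grey steel at (303,318), in the bay's mouth.
- A larger grey one at (240,503).
- Pink at (215,92).
- Yellow at (139,348).
- Purple at (389,527).

The smaller grey one in the mouth fits; it stands on the +y side and the blank is at (479,306). Next I'll measure with depth.

```bash
cat >> h.py <<'E'
def cloud(n):
    im,d=arm.camera(n); K,R,t=cam(n); v,u=np.mgrid[:400,:640]
    P=np.stack([(u-K[0,2])/K[0,0]*d,(v-K[1,2])/K[1,1]*d,d],-1)
    return im,(P-t)@R, d>0
def seg(zlo=.022,zhi=.04):
    im,P,ok=cloud("top"); Z=P[...,2]; m=(ok&(Z>zlo)&(Z<zhi)).astype(np.uint8)
    n,l,s,c=cv2.connectedComponentsWithStats(m)
    for i in range(1,n):
        if s[i,4]<25: continue
        q=P[l==i]
        if abs(q[:,1]).max()>.5 or q[:,0].min()<.3: continue
        r=cv2.minAreaRect(q[:,:2].astype(np.float32)*1000)
        print(s[i],"rect mm",np.round(r[0]),np.round(r[1]),round(r[2],1),"z",np.median(q[:,2]).round(3),"rgb",np.median(im[l==i],0))
    return im,P,l
E
python3 - <<'E'
from h import *
np.set_printoptions(precision=3,suppress=True)
im,P,l=seg(.022,.08)
a=lambda x,y:pw("top",x/2.5+160,y/2.5+80,.03)*1000
for k in [(191,197),(583,170),(592,297),(197,322),(210,322),(579,297),(221,384),(519,382),(519,418),(221,419)]: print(k,a(*k)[:2].round())
E
```

```text
[300  93  32  31 251] rect mm [787. -10.] [68. 67.] 81.1 z 0.029 rgb [152. 153. 142.]
[238 108  12  12 114] rect mm [777. 148.] [23. 22.] 87.3 z 0.041 rgb [117.   71.5  85. ]
[ 236  148  161   62 1461] rect mm [634.  -6.] [113. 344.] 2.7 z 0.029 rgb [161. 143. 104.]
[453 155  14  46 314] rect mm [ 627. -319.] [99. 22.] 5.6 z 0.024 rgb [30. 30. 31.]
[179 161  31  27 657] rect mm [645. 252.] [52. 52.] 11.0 z 0.073 rgb [167. 169. 165.]
[275 202  12  11 102] rect mm [571.  71.] [23. 21.] 88.4 z 0.041 rgb [117.  118.5 122.5]
[206 214  13  11 115] rect mm [549. 219.] [23. 22.] 30.1 z 0.041 rgb [155. 133.  47.]
[ 248  233  121   16 1687] rect mm [498.  14.] [259.  30.] 89.1 z 0.029 rgb [158. 169. 172.]
[246 276  16  16 200] rect mm [411. 130.] [30. 29.] 89.6 z 0.053 rgb [111.5 113.  117. ]
[308 285  15  18 222] rect mm [387.   1.] [30. 32.] 86.9 z 0.057 rgb [ 93.5  60.  115. ]
(191, 197) [679. 165.]
(583, 170) [ 694. -177.]
(592, 297) [ 583. -181.]
(197, 322) [570. 162.]
(210, 322) [570. 150.]
(579, 297) [ 584. -169.]
(221, 384) [516. 142.]
(519, 382) [ 512. -115.]
(519, 418) [ 481. -114.]
(221, 419) [486. 142.]
```

```bash
python3 - <<'E'
import cv2
a=cv2.imread("pics/top0.png")[180:310,225:375]
cv2.imwrite("pics/topd.png",cv2.resize(a,None,fx=4,fy=4,interpolation=cv2.INTER_CUBIC))
E
```

```text
(no output)
```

View pics/topd.png

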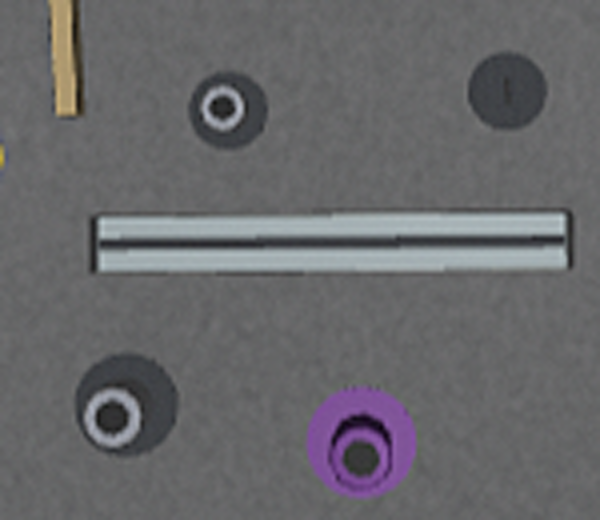

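Picture 3 confirms it: small steel post at (222,106), blank at (507,90), larger steel look-alike at (112,415), purple at (360,450). The top depth gives a bay origin of about (578,-9) mm with yaw 2.7°, and puts the post at about (0,+80) in the bay frame. So end A (+y) goes in first.

The plan has four steps:
1. Push end A's cap toward −y.
2. Push A in to turn the rail.
3. Push B's end to slide A in behind the post.
4. Swing B in and press the rail against the back wall.

First I align the tool with the bay and cross over high.

move_arm(motion=[[[0, 0, 0], 0.095, 0], [[0, 0, 0], 0.095, 0], [[0, 0, 0], 0.095, 0], [[0, 0, 40], 0, 0], [[0, 0, 40], 0, 0], [[0, 0, 40], 0, 0], [[0, 0, 40], 0, 0], [[0, 0, 40], 0, 0]])

```text
t: 1.62
tcp_pos: [0.4133, -0.6049, 0.2534]
orientation: [-1.231, 1.175, -1.175]
wrist_force: [0.2, -0.7, -0.4]
gripper_width: 0.0001
```

move_arm(motion=[[[-33, 0, 5], 0, 0], [[-33, 0, 5], 0, 0], [[-33, 0, 5], 0, 0], [[-33, 0, 5], 0, 0], [[-33, 0, 5], 0, 0], [[-33, 0, 5], 0, 0], [[-33, 0, 5], 0, 0], [[-33, 0, 5], 0, 0]])

```text
t: 2.28
tcp_pos: [0.4391, -0.338, 0.2535]
orientation: [-1.231, 1.174, -1.175]
wrist_force: [0.8, -0.6, 0.5]
gripper_width: -0.0003
```

move_arm(motion=[[[-33, 0, 5], 0, 0], [[-33, 0, 5], 0, 0], [[-33, 0, 5], 0, 0], [[-33, 0, 5], 0, 0], [[-33, 0, 5], 0, 0], [[-33, 0, 5], 0, 0], [[-33, 0, 5], 0, 0], [[-33, 0, 5], 0, 0]])

```text
t: 2.95
tcp_pos: [0.4667, -0.0725, 0.2536]
orientation: [-1.231, 1.174, -1.175]
wrist_force: [1.1, -0.2, -0.0]
gripper_width: -0.0001
```

```bash
cat >> h.py <<'E'
np.set_printoptions(precision=1,suppress=True)
PSI=np.radians(2.7); O=np.array([578,-8.6]); B=np.array([[np.cos(PSI),np.sin(PSI)],[-np.sin(PSI),np.cos(PSI)]])
tb=lambda p:B@(np.array(p[:2])*1000-O)
def st():
    o=arm.get_obs(); R,_=cv2.Rodrigues(np.array(o["orientation"])); z=B@R[:2,2]
    print("t",round(o["t"],2),"tcp bay",tb(o["tcp_pos"]),"z",o["tcp_pos"][2]*1000,"toolz az bay deg",np.degrees(np.arctan2(z[1],z[0])),"F",np.array(o["wrist_force"]),"w",o["gripper_width"]*1000)
def rail(name=None):
    # aluminium by brightness/greyness and height, top face
    im,P,ok=cloud("top"); Z=P[...,2]; 
    if name: cv2.imwrite("pics/"+name,cv2.resize(im[80:320,160:480,::-1],None,fx=2.5,fy=2.5,interpolation=cv2.INTER_CUBIC))
    i=im.astype(int); q=np.stack([(P[...,0]*1000-O[0])*B[0,0]+(P[...,1]*1000-O[1])*B[0,1],(P[...,0]*1000-O[0])*B[1,0]+(P[...,1]*1000-O[1])*B[1,1]],-1)
    # grey (not wooden), low height
    m=(ok&(Z>.022)&(Z<.036)&(i[...,0]-i[...,2]<25)&(abs(q[...,1])<260)&(q[...,0]>-260)&(q[...,0]<112)).astype(np.uint8)
    n,l,s,c=cv2.connectedComponentsWithStats(m); 
    for k in np.argsort(-s[1:,4])[:3]+1:
        if s[k,4]<150: continue
        pts=q[l==k].astype(np.float32); r=cv2.minAreaRect(pts); bx=cv2.boxPoints(r)
        e=[(bx[j]+bx[(j+1)%4])/2 for j in range(4)]
        L=max(((np.linalg.norm(e[j]-e[j+2]),j) for j in (0,1))); a,b=e[L[1]],e[L[1]+2]
        if a[1]<b[1]: a,b=b,a
        print("rail n",s[k,4],"A",a,"B",b,"size",np.array(r[1]),"theta",np.degrees(np.arctan2(a[0]-b[0],a[1]-b[1])).round(1))
E
python3 -c "
from h import *
st();rail()"
```

```text
t 2.95 tcp bay [-114.2  -58.6] z 253.61214878487075 toolz az bay deg -0.032313676775599355 F [ 1.1 -0.2 -0. ] w -0.1445692446758041
rail n 1568 A [-70.7 155.4] B [ -87.  -103.2] size [259.1  30.1] theta 3.6
```

move_arm(motion=[[[-32.5, 0, 5.5], 0, 0], [[-32.5, 0, 5.5], 0, 0], [[-32.5, 0, 5.5], 0, 0], [[-32.5, 0, 5.5], 0, 0], [[-32.5, 0, 5.5], 0, 0], [[-32.5, 0, 5.5], 0, 0], [[-32.5, 0, 5.5], 0, 0], [[-32.5, 0, 5.5], 0, 0]])

```text
t: 3.67
tcp_pos: [0.4987, 0.189, 0.2535]
orientation: [-1.23, 1.174, -1.175]
wrist_force: [-0.6, 0.8, 0.5]
gripper_width: -0.0001
```

move_arm(motion=[[[0, 32, 0], 0, 0], [[0, 32, 0], 0, 0], [[0, 32, 0], 0, 0], [[0, 32, 0], 0, 0], [[0, 32, 0], 0, 0], [[0, 32, 0], 0, 0], [[0, 10, 0], 0, 0], [[0, 10, 0], 0, 0]])

```text
t: 4.33
tcp_pos: [0.4981, 0.1874, 0.0401]
orientation: [-1.233, 1.176, -1.174]
wrist_force: [-1.0, 1.0, -0.7]
gripper_width: -0.0002
```

```bash
python3 -c "
from h import *
st();rail('t1.png')
im,d=arm.camera('scene'); cv2.imwrite('pics/s1.png',cv2.resize(im[80:260,220:460,::-1],None,fx=3,fy=3))"
```

```text
t 4.33 tcp bay [-70.6 199.6] z 40.05096450177646 toolz az bay deg -0.014812275403600856 F [-1.   1.  -0.7] w -0.19971679853644198
rail n 1643 A [-70.6 154.8] B [ -87.  -103.2] size [258.6  30. ] theta 3.6
```

View pics/s1.png

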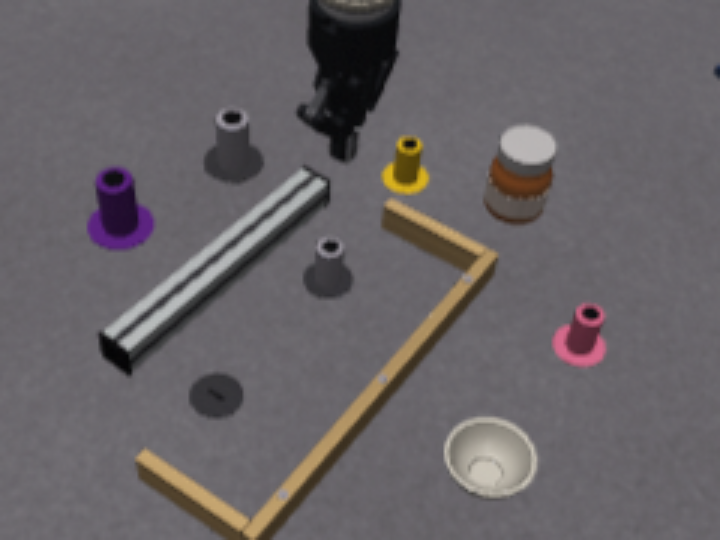

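Picture 4 shows the closed fingertip at (343,155), standing just beyond end A and clear of everything. I'll lower it slightly and push along the rail toward −y.

move_arm(motion=[[[5, 4, 1], 0, 0], [[10, 3, 1], 0, 0], [[10, 0, -0.5], 0, 0], [[8, 0, -0.5], 0, 0], [[8, 0, -0.5], 0, 0], [[8, 0, -0.5], 0, 0], [[8, 0, -0.5], 0, 0], [[8, 0, -0.5], 0, 0]])

```text
t: 5.1
tcp_pos: [0.5011, 0.1227, 0.0349]
orientation: [-1.229, 1.174, -1.174]
wrist_force: [0.4, 4.1, 3.1]
gripper_width: 0.0004
```

```bash
python3 -c "
from h import *
st();rail()"
```

```text
t 5.1 tcp bay [-70.7 134.8] z 34.86531527644221 toolz az bay deg -0.004362689300847379 F [0.4 4.1 3.1] w 0.35749908075351544
rail n 1432 A [-73.6 110. ] B [ -87.3 -138.1] size [248.5  30.3] theta 3.2
```

move_arm(motion=[[[8, 0, -0.5], 0, 0], [[8, 0, -0.5], 0, 0], [[8, 0, -0.5], 0, 0], [[8, 0, -0.5], 0, 0], [[8, 0, -0.5], 0, 0], [[8, 0, -0.5], 0, 0], [[8, 0, -0.5], 0, 0], [[6, 0, 0], 0, 0]])

```text
t: 5.82
tcp_pos: [0.4998, 0.0594, 0.0342]
orientation: [-1.231, 1.175, -1.175]
wrist_force: [-0.3, 3.0, 2.6]
gripper_width: -0.0001
```

move_arm(motion=[[[-20, 0, 0], 0, 0], [[-20, 0, 0], 0, 0], [[0, -35, 0], 0, 0], [[0, -15, 0], 0, 0], [[0, 0, -30], 0, 0], [[0, 0, -30], 0, 0]])

```text
t: 6.32
tcp_pos: [0.4389, 0.0964, 0.0848]
orientation: [-1.229, 1.175, -1.178]
wrist_force: [-1.3, 0.5, -0.9]
gripper_width: 0.0003
```

```bash
python3 -c "
from h import *
st();rail()"
```

```text
t 6.32 tcp bay [-134.   111.4] z 84.78441713485346 toolz az bay deg -0.14204035626282824 F [-1.3  0.5 -0.9] w 0.32853240229114145
rail n 1686 A [-77.8  56.7] B [ -86.8 -203. ] size [259.9  30.1] theta 2.0
```

move_arm(motion=[[[36, 0, 6], 0, 0], [[36, 0, 6], 0, 0], [[0, 25, 0], 0, 0], [[0, 25, 0], 0, 0], [[0, 0, 8], 0, 0], [[0, 0, 8], 0, 0], [[0, 0, 8], 0, 0], [[0, 0, 8], 0, 0]])

```text
t: 7.03
tcp_pos: [0.487, 0.0283, 0.0352]
orientation: [-1.23, 1.173, -1.175]
wrist_force: [-0.8, 0.3, 0.1]
gripper_width: -0.0
```

move_arm(motion=[[[0, 0, 8], 0, 0], [[0, 0, 8], 0, 0], [[0, 0, 8], 0, 0], [[0, 0, 8], 0, 0], [[0, 0, 4], 0, 0]])

```text
t: 7.45
tcp_pos: [0.523, 0.0296, 0.0346]
orientation: [-1.23, 1.174, -1.175]
wrist_force: [-1.7, 0.2, 0.4]
gripper_width: -0.0001
```

```bash
python3 -c "
from h import *
st();rail()"
```

```text
t 7.45 tcp bay [-53.2  40.8] z 34.570270489262356 toolz az bay deg -0.029469116748738266 F [-1.7  0.2  0.4] w -0.11302101069268647
rail n 1199 A [-41.7  -7.8] B [-104.2 -195. ] size [197.3  30.1] theta 18.5
```

move_arm(motion=[[[1, 0, 7], 0, 0], [[1, 0, 7], 0, 0], [[2, 0, 7], 0, 0], [[2, 0, 7], 0, 0], [[3, 0, 7], 0, 0], [[3, 0, 7], 0, 0], [[3, 0, 6], 0, 0], [[3, 0, 4], 0, 0]])

```text
t: 8.17
tcp_pos: [0.5753, 0.0138, 0.0343]
orientation: [-1.23, 1.174, -1.175]
wrist_force: [-0.4, 1.4, -0.2]
gripper_width: 0.0001
```

```bash
python3 -c "
from h import *
st();rail('t2.png')"
```

```text
t 8.17 tcp bay [-1.6 22.5] z 34.286102857759666 toolz az bay deg -0.03384373071490697 F [-0.4  1.4 -0.2] w 0.09059025410551287
rail n 1083 A [-12.6 -37.9] B [-120.9 -182.9] size [181.   30.5] theta 36.8
```

View pics/t2.png

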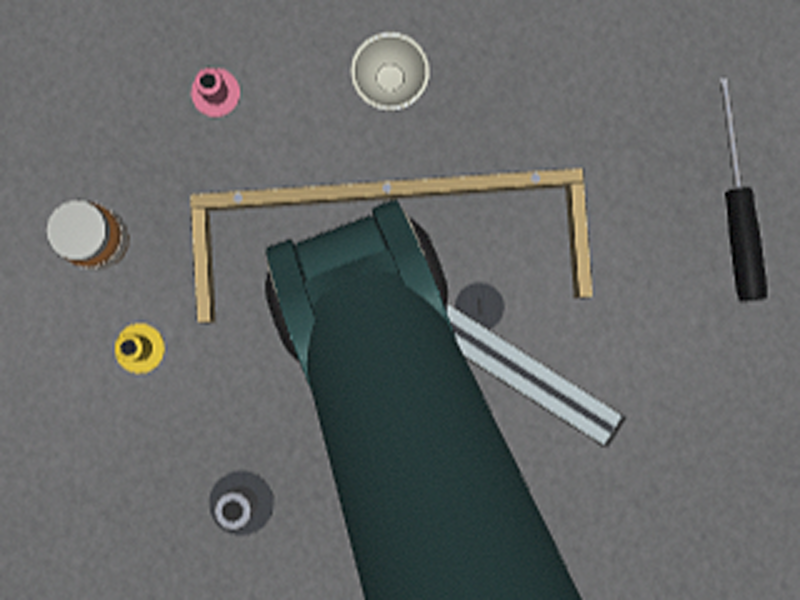

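Picture 5 shows the rail turned about 37°, B at (610,430), and A hidden under the arm, calculated at bay (35,25), past the post line on its −y side. I'll move to the B end and turn the tool square to the rail.

move_arm(motion=[[[0, 0, -20], 0, 0], [[0, -30, 0], 0, 0], [[0, -30, 0], 0, 0]])

```text
t: 8.47
tcp_pos: [0.5519, 0.0126, 0.0932]
orientation: [-1.235, 1.178, -1.172]
wrist_force: [1.3, 0.3, 0.6]
gripper_width: -0.0003
```

move_arm(motion=[[[29, 0, -15], 0, 0], [[29, 0, -15], 0, 0], [[29, 0, -15], 0, 0], [[29, 0, -15], 0, 0], [[29, 0, -15], 0, 0], [[29, 0, -15], 0, 0], [[29, 0, -15], 0, 0], [[31, 0, -16], 0, 0]])

```text
t: 9.13
tcp_pos: [0.4438, -0.2277, 0.0946]
orientation: [-1.231, 1.173, -1.175]
wrist_force: [0.5, -0.4, 0.1]
gripper_width: -0.0
```

move_arm(motion=[[[0, 0, 0], 0.107, 0], [[0, 0, 0], 0.107, 0], [[0, 0, 0], 0.107, 0], [[0, 0, 0], 0.107, 0], [[0, 0, 0], 0.107, 0], [[0, 0, 0], 0.107, 0]])

```text
t: 9.63
tcp_pos: [0.4444, -0.2267, 0.0945]
orientation: [-0.862, 1.636, -1.637]
wrist_force: [0.7, -1.0, -0.1]
gripper_width: 0.0004
```

```bash
python3 -c "
from h import *
st();rail()"
```

```text
t 9.63 tcp bay [-143.7 -211.6] z 94.50926747991751 toolz az bay deg -37.12806993491336 F [ 0.7 -1.  -0.1] w 0.3939769130204828
rail n 1686 A [35.9 24.7] B [-121.3 -183.1] size [260.5  30.2] theta 37.1
```

move_arm(motion=[[[0, 30, 0], 0, 0], [[0, 30, 0], 0, 0], [[-14, 0, 0], 0, 0], [[-8, 0, 0], 0, 0], [[-8, 0, 0], 0, 0], [[-8, 0, 0], 0, 0], [[-8, 0, 0], 0, 0], [[-8, 0, 0], 0, 0]])

```text
t: 10.35
tcp_pos: [0.4753, -0.1814, 0.0351]
orientation: [-0.866, 1.631, -1.633]
wrist_force: [-1.7, -1.5, 1.5]
gripper_width: -0.0
```

```bash
python3 -c "
from h import *
st();rail()"
```

```text
t 10.35 tcp bay [-110.7 -167.8] z 35.051475645905626 toolz az bay deg -36.79406617608983 F [-1.7 -1.5  1.5] w -0.007195864568537346
rail n 1419 A [56.2 49.9] B [ -78.5 -128.8] size [223.8  30.2] theta 37.0
```

move_arm(motion=[[[-8, 0, 0], 0, 0], [[-8, 0, 0], 0, 0], [[-8, 0, 0], 0, 0], [[-8, 0, 0], 0, 0], [[-6, 0, 0], 0, 0], [[0, 0, 0], 0, 0]])

```text
t: 10.9
tcp_pos: [0.4972, -0.1481, 0.0343]
orientation: [-0.866, 1.631, -1.63]
wrist_force: [-0.1, 0.1, -0.4]
gripper_width: -0.0003
```

```bash
python3 -c "
from h import *
st();rail()"
```

```text
t 10.9 tcp bay [ -87.3 -135.5] z 34.31381281451989 toolz az bay deg -36.668718375037244 F [-0.1  0.1 -0.4] w -0.2981367139818622
rail n 1398 A [80.9 80.6] B [-54.6 -96.5] size [223.   30.2] theta 37.4
```

move_arm(motion=[[[10, 0, 0], 0, 0], [[0, 0, -21], 0, 0], [[0, 0, -21], 0, 0], [[-21, 0, 0], 0, 0], [[-21, 0, 0], 0, 0], [[0, 0, 8], 0, 0], [[0, 0, 8], 0, 0], [[0, 0, 8], 0, 0]])

```text
t: 11.62
tcp_pos: [0.4988, -0.1147, 0.0341]
orientation: [-0.867, 1.634, -1.633]
wrist_force: [-1.2, 0.8, 0.9]
gripper_width: 0.0003
```

move_arm(motion=[[[0, 0, 8], 0, 0], [[0, 0, 8], 0, 0], [[0, 0, 8], 0, 0], [[0, 0, 8], 0, 0], [[0, 0, 0], 0, 0]])

```text
t: 12.03
tcp_pos: [0.5271, -0.1332, 0.0343]
orientation: [-0.863, 1.632, -1.635]
wrist_force: [0.2, 0.3, -0.4]
gripper_width: -0.0
```

```bash
python3 -c "
from h import *
st();rail('t3.png')"
```

```text
t 12.03 tcp bay [ -56.7 -122.1] z 34.34207285694506 toolz az bay deg -36.906999496862326 F [ 0.2  0.3 -0.4] w -0.031448203182872565
rail n 1286 A [67.9 87.5] B [ -21.6 -108.5] size [215.5  30.6] theta 24.6
```

move_arm(motion=[[[0, 0, -20], 0, 0], [[0, 0, 0], -0.107, 0], [[0, 0, 0], -0.107, 0], [[27, 0, 0], 0, 0], [[27, 0, 0], 0, 0], [[0, 0, 23], 0, 0], [[0, 0, 23], 0, 0], [[-8, 0, 0], 0, 0]])

```text
t: 12.75
tcp_pos: [0.538, -0.1842, 0.035]
orientation: [-0.998, 1.482, -1.492]
wrist_force: [0.7, -0.6, 1.1]
gripper_width: -0.0001
```

```bash
python3 -c "
from h import *
st();rail()"
```

```text
t 12.75 tcp bay [ -48.3 -173.5] z 35.022508268208774 toolz az bay deg -24.80349871160139 F [ 0.7 -0.6  1.1] w -0.08275397131219514
rail n 1536 A [68.3 87.9] B [ -40.5 -149.3] size [260.9  30.7] theta 24.6
```

move_arm(motion=[[[-8, 0, -0.5], 0, 0], [[-8, 0, -0.5], 0, 0], [[-7, 0, -0.5], 0, 0], [[-7, 0, -0.5], 0, 0], [[-7, 0, -0.5], 0, 0], [[-5, 0, 0], 0, 0], [[0, 0, 0], 0, 0]])

```text
t: 13.38
tcp_pos: [0.5483, -0.1381, 0.0344]
orientation: [-1.005, 1.483, -1.482]
wrist_force: [-1.1, -0.3, -0.5]
gripper_width: -0.0
```

```bash
python3 -c "
from h import *
st();rail()"
```

```text
t 13.38 tcp bay [ -35.8 -128. ] z 34.363701164442915 toolz az bay deg -24.41258269382218 F [-1.1 -0.3 -0.5] w -0.045881979716938685
rail n 1389 A [ 84.4 119.4] B [ -9.5 -79.3] size [219.8  30.3] theta 25.3
```

move_arm(motion=[[[10, 0, 0], 0, 0], [[0, 0, -21], 0, 0], [[0, 0, -21], 0, 0], [[-22, 0, 0], 0, 0], [[-22, 0, 0], 0, 0], [[0, 0, 8], 0, 0], [[0, 0, 8], 0, 0], [[0, 0, 8], -0.03, 0]])

```text
t: 14.1
tcp_pos: [0.544, -0.1033, 0.0344]
orientation: [-1.023, 1.463, -1.464]
wrist_force: [-0.9, -0.4, 0.4]
gripper_width: 0.0002
```

move_arm(motion=[[[0, 0, 8], -0.05, 0], [[0, 0, 8], -0.05, 0], [[0, 0, 8], -0.05, 0], [[0, 0, 8], -0.05, 0], [[0, 0, 8], -0.05, 0]])

```text
t: 14.52
tcp_pos: [0.5819, -0.1149, 0.034]
orientation: [-1.162, 1.284, -1.284]
wrist_force: [-0.8, -1.6, 1.1]
gripper_width: -0.0001
```

```bash
python3 -c "
from h import *
st();rail('t3.png')"
```

```text
t 14.52 tcp bay [  -1.1 -106.3] z 34.018478467761895 toolz az bay deg -8.537313112432894 F [-0.8 -1.6  1.1] w -0.11545236285560659
rail n 1302 A [ 69.3 128.4] B [ 30.2 -76.3] size [208.4  30.6] theta 10.8
```

View pics/t3.png

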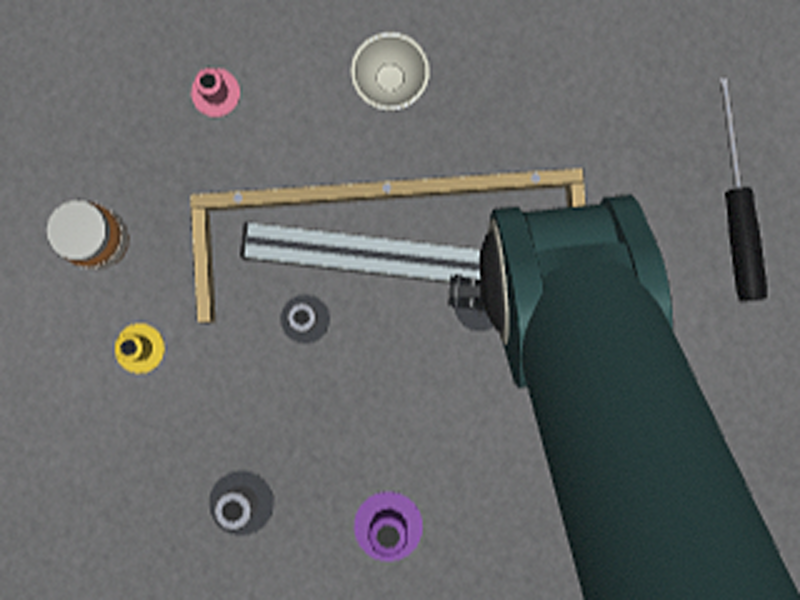

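Picture 6 shows the rail inside the bay, A at (245,241) behind the post at (302,318), and about 11° left to swing. I'll continue.

move_arm(motion=[[[0, 0, 8], -0.05, 0], [[0, 0, 8], -0.05, 0], [[0, 0, 8], -0.05, 0], [[0, 0, 8], 0, 0], [[0, 0, 4], 0, 0], [[0, 0, -20], 0, 0]])

```text
t: 15.07
tcp_pos: [0.6026, -0.1136, 0.0348]
orientation: [-1.226, 1.17, -1.178]
wrist_force: [0.0, -0.4, 1.4]
gripper_width: 0.0
```

```bash
python3 -c "
from h import *
st();rail()"
```

```text
t 15.07 tcp bay [  19.6 -106. ] z 34.79777660926884 toolz az bay deg -0.031083472594427366 F [ 0.  -0.4  1.4] w 0.0007445940000182489
rail n 1354 A [ 56.9 135.3] B [ 61.5 -79.1] size [ 30.5 214.5] theta -1.2
```

move_arm(motion=[[[-38, 0, 0], 0, 0], [[-38, 0, 0], 0, 0], [[-38, 0, 0], 0, 0], [[0, 0, 9], 0, 0], [[0, 0, 7], 0, 0], [[0, 0, 7], 0, 0], [[0, 0, 6], 0, 0], [[0, 0, 3], 0, 0]])

```text
t: 15.78
tcp_pos: [0.6251, 0.0001, 0.034]
orientation: [-1.232, 1.176, -1.176]
wrist_force: [-4.0, 0.3, 3.2]
gripper_width: 0.0001
```

```bash
python3 -c "
from h import *
st();rail()"
```

```text
t 15.78 tcp bay [47.5  6.5] z 33.96048959385934 toolz az bay deg -0.07275384913450615 F [-4.   0.3  3.2] w 0.1341839905002916
rail n 383 A [ 74.4 -69.1] B [  74.3 -128.7] size [59.6 31.1] theta 0.1
rail n 319 A [ 71.1 131.6] B [72.1 79.8] size [30.2 51.8] theta -1.1
```

move_arm(motion=[[[0, 0, 4], 0, 0], [[0, 0, 4], 0, 0], [[0, 0, 2], 0, 0], [[0, 0, 2], 0, 0], [[0, 0, 0], 0, 0]])

```text
t: 16.25
tcp_pos: [0.6362, 0.002, 0.0339]
orientation: [-1.233, 1.175, -1.173]
wrist_force: [-3.1, -1.4, 0.4]
gripper_width: -0.0002
```

move_arm(motion=[[[0, 0, 1], 0, 0], [[0, 0, 1], 0, 0], [[0, 0, 0], 0, 0]])

```text
t: 16.5
tcp_pos: [0.6363, 0.002, 0.0339]
orientation: [-1.237, 1.177, -1.172]
wrist_force: [-8.1, -1.2, 6.0]
gripper_width: 0.0
```

```bash
python3 -c "
from h import *
st();rail()"
```

```text
t 16.5 tcp bay [58.8  7.8] z 33.94179368831039 toolz az bay deg 0.06877984263963026 F [-8.1 -1.2  6. ] w 0.021984644132578866
rail n 405 A [ 84.1 -66.1] B [  83.7 -127.7] size [61.5 31.4] theta 0.3
rail n 340 A [ 89.8 133.4] B [89.9 80.8] size [41.5 52.6] theta -0.1
```

move_arm(motion=[[[0, 0, 1.5], 0, 0], [[0, 0, 1.5], 0, 0], [[0, 0, 0], 0, 0]])

```text
t: 16.8
tcp_pos: [0.6364, 0.002, 0.0339]
orientation: [-1.242, 1.181, -1.169]
wrist_force: [-16.1, -1.8, 11.8]
gripper_width: 0.0001
```

move_arm(motion=[[[0, 0, -8], 0, 0], [[0, 0, -15], 0, 0], [[0, -40, 0], 0, 0], [[0, -40, 0], 0, 0], [[0, -20, -40], 0, 0], [[0, 0, -40], 0, 0], [[0, 0, -40], 0, 0], [[0, 0, -20], 0, 0]])

```text
t: 17.47
tcp_pos: [0.4781, -0.0051, 0.1334]
orientation: [-1.233, 1.172, -1.174]
wrist_force: [-0.5, -0.3, -0.5]
gripper_width: 0.0002
```

```bash
python3 -c "
from h import *
st();rail('t4.png')
im,d=arm.camera('top'); cv2.imwrite('pics/t5.png',cv2.resize(im[140:220,225:405,::-1],None,fx=4.4,fy=4.4,interpolation=cv2.INTER_CUBIC))"
```

```text
t 17.47 tcp bay [-99.6   8.2] z 133.37365578294907 toolz az bay deg 0.12413253662450849 F [-0.5 -0.3 -0.5] w 0.2497401038028705
rail n 1759 A [ 89.9 133.7] B [  78.3 -127.1] size [261.   41.2] theta 2.5
```

View pics/t5.png

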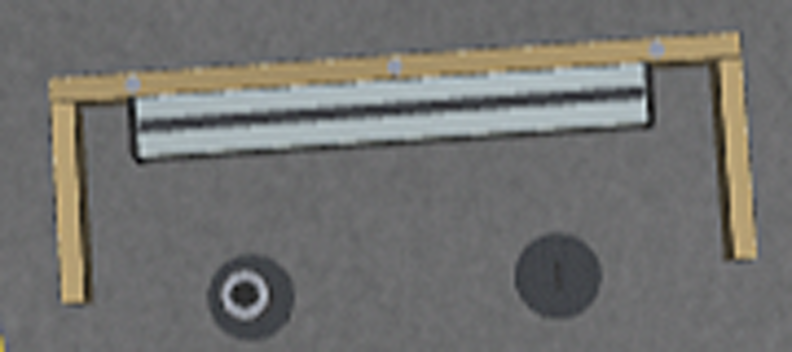

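Picture 7 shows the rail along the back wall, left end at (137,128) and right end at (648,93). Its edge slope matches the wall's (3.8° and 3.7°). As insurance I'll nudge gently near each end.

move_arm(motion=[[[33, 0, 32], 0, 0], [[33, 0, 32], 0, 0], [[32, 0, 32], 0, 0], [[0, 0, 34], 0, 0], [[0, 40, 0], 0, 0], [[0, 40, 0], 0, 0], [[0, 19, 0], 0, 0], [[0, 0, 16], 0, 0]])

```text
t: 18.23
tcp_pos: [0.619, -0.0877, 0.0279]
orientation: [-1.238, 1.181, -1.168]
wrist_force: [-0.3, 0.3, -0.3]
gripper_width: -0.0002
```

move_arm(motion=[[[0, 0, 6], 0, 0], [[0, 0, 4], 0, 0], [[0, 0, 2], 0, 0], [[0, 0, 2], 0, 0], [[0, 0, 1], 0, 0], [[0, 0, 0], 0, 0]])

```text
t: 18.73
tcp_pos: [0.6387, -0.0869, 0.0347]
orientation: [-1.231, 1.172, -1.174]
wrist_force: [-1.1, -0.2, -0.3]
gripper_width: -0.0004
```

```bash
python3 -c "
from h import *
st()"
```

```text
t 18.73 tcp bay [ 56.9 -81.1] z 34.686413740807524 toolz az bay deg 0.08356345561010335 F [-1.1 -0.2 -0.3] w -0.4068822352427981
```

Not quite touching yet (56.9, against contact at 58.8). A few mm more, then the other end.

move_arm(motion=[[[0, 0, 1.5], 0, 0], [[0, 0, 1.5], 0, 0], [[0, 0, 1.5], 0, 0], [[0, 0, 1], 0, 0], [[0, 0, 0], 0, 0]])

```text
t: 19.15
tcp_pos: [0.6402, -0.0869, 0.0334]
orientation: [-1.238, 1.179, -1.17]
wrist_force: [-9.8, -0.5, 6.7]
gripper_width: -0.0001
```

move_arm(motion=[[[0, 0, -12], 0, 0], [[-32, 0, 0], 0, 0], [[-32, 0, 0], 0, 0], [[-32, 0, 0], 0, 0], [[-30, 0, 0], 0, 0], [[0, 0, 5], 0, 0], [[0, 0, 3], 0, 0], [[0, 0, 0], 0, 0]])

```text
t: 19.82
tcp_pos: [0.6342, 0.0389, 0.0339]
orientation: [-1.232, 1.173, -1.174]
wrist_force: [0.3, -1.5, -0.3]
gripper_width: 0.0001
```

move_arm(motion=[[[0, 0, 1.5], 0, 0], [[0, 0, 1], 0, 0], [[0, 0, 1], 0, 0], [[0, 0, 0], 0, 0]])

```text
t: 20.15
tcp_pos: [0.6347, 0.0376, 0.0334]
orientation: [-1.236, 1.178, -1.173]
wrist_force: [-7.8, -0.1, 5.9]
gripper_width: 0.0001
```

```bash
python3 -c "
from h import *
st()"
```

```text
t 20.15 tcp bay [58.8 43.4] z 33.41393313325448 toolz az bay deg -0.028145721143689337 F [-7.8 -0.1  5.9] w 0.08279802036587561
```

The rail is solid at all three points, with contact at x ≈ 58.4, 58.8 and 58.8. I'll back away and do the final check.

move_arm(motion=[[[0, 0, -8], 0, 0], [[10, 0, -15], 0, 0], [[0, -40, 0], 0, 0], [[0, -40, 0], 0, 0], [[0, -30, -40], 0, 0], [[0, -20, -40], 0, 0], [[0, 0, -40], 0, 0], [[0, 0, 0], 0, 0]])

```text
t: 20.82
tcp_pos: [0.4957, 0.021, 0.1571]
orientation: [-1.239, 1.177, -1.173]
wrist_force: [-1.0, -0.6, -1.0]
gripper_width: -0.0003
```

```bash
python3 -c "
from h import *
st();rail()
seg(.022,.08)
im,d=arm.camera('scene'); cv2.imwrite('pics/s2.png',cv2.resize(im[100:280,220:460,::-1],None,fx=3,fy=3))"
```

```text
t 20.82 tcp bay [-80.9  33.5] z 157.0632820968679 toolz az bay deg 0.0574354574759827 F [-1.  -0.6 -1. ] w -0.3371475512959404
rail n 1747 A [ 85. 133.] B [  84.  -127.7] size [260.6  32.3] theta 0.2
[300  93  32  31 256] rect mm [786. -10.] [68. 67.] 45.2 z 0.028 rgb [157.5 157.5 146. ]
[238 108  12  12 111] rect mm [777. 148.] [22. 22.] 42.9 z 0.041 rgb [123.  75.  89.]
[ 236  148  161   62 3077] rect mm [633.  -7.] [112. 345.] 2.6 z 0.029 rgb [168. 155. 119.]
[453 155  13  46 316] rect mm [ 627. -319.] [99. 21.] 3.6 z 0.024 rgb [32. 32. 33.]
[179 161  31  27 654] rect mm [646. 252.] [54. 53.] 8.2 z 0.073 rgb [175. 177. 172.]
[275 202  12  11 102] rect mm [571.  71.] [23. 21.] 89.4 z 0.041 rgb [122.  124.5 128.5]
[206 214  13  11 113] rect mm [549. 219.] [22. 24.] 0.7 z 0.041 rgb [164. 142.  49.]
[246 276  14  16 168] rect mm [411. 132.] [29. 27.] 6.9 z 0.054 rgb [126.5 128.  133.5]
```

View pics/s2.png

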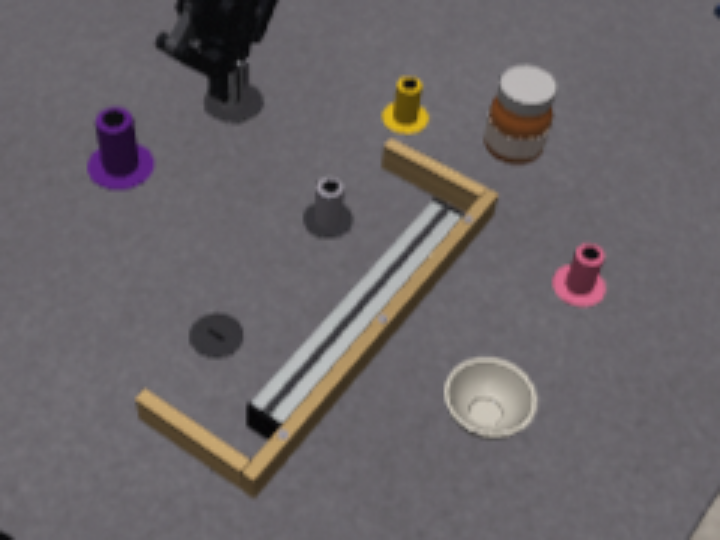

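Picture 8 shows the rail, from (262,415) to (440,208), flat along the back wall with the bystanders where they were. I'm handing it in.

```bash
python3 -c "
from h import *
arm.sign_off()"
```

```text
the job is handed in; nothing more can be done
```

The rail now lies flat against the bay's back wall, and I handed the job in at about 21 s. I used closed-fingertip pushes only:
1. Pushed end A along toward −y.
2. Turned end A in past the small steel post.
3. Pushed from end B to slide A in behind the post.
4. Swung B in.
5. Pressed the rail against the wall at the middle, then near each end.

**Final checks:**
- **Rail position:** the rail's axis is at bay x of about 84–85 mm (85 expected), and its tilt to the wall is about 0.2°, within measurement error. Contact was solid at all three press points, within 0.4 mm of each other.
- **Forces:** the highest wrist reading I saw was about 20 N.
- **Bystanders:** the jar and the dish are unmoved to within about 1 mm, and so is the screwdriver's handle. Its fitted angle read 3.6° against 5.6° at the start, which I put down to noise because its centre did not move and nothing went near it.
- **Disagreement:** one earlier automatic fit read 2.5°, with a width of 41 mm against the true 30, because it picked up some of the plywood wall. The picture and the later fit contradict it.

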